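# Pack down the plaster-casting pans: bin the set lump, nest the pans with handles fanned

### The arm

A 6-joint arm with a two-finger parallel gripper is mounted at the origin on the work surface. World frame = base frame: x ahead of the robot, y to its left, z up, the work surface at z = 0. Lengths are in m, angles in rad, forces in N, time in s.
With the tool pointing down it reaches from about 0.35 to 0.85 m from the base axis. Payload 8.1 kg.
Tool frame: the origin (TCP) lies midway between the tips of the shut fingers; the grasp point (between the pads) lies arm.grip_point_offset behind it (arm.grip_point_offset is the distance from the TCP to the grasp point, in m); z points along the fingers, y is the direction in which the jaws open and shut (so a half turn about z gives the same grasp; the last joint's range is limited). The gripper opens to 93 mm and grips with 3 to 60 N. Pads are 15 mm wide; open, the fingers measure 128 mm over their backs; the gripper's body (75 mm by 188 mm) begins 65 mm behind the grasp point.
Start: joints at [1.03, 0.13, 1.488, -0, 1.523, -0.085], TCP at [0.264, 0.539, 0.219] pointing down, gripper open.
Joint ranges: [-2.96, 2.96], [-0.89, 2.26], [0.02, 2.5], [-1.34, 4.48], [0, 2.73], [-2.66, 2.66]. Speed limits (rad/s): [2.39, 2.39, 2.79, 3.14, 3.14, 3.14].

### API

Orientations are given as [roll, pitch, yaw] about the fixed x, y, z axes, in that order (R = Rz(yaw) Ry(pitch) Rx(roll)).
In Python, from station import arm, effector, state, read_camera, camera_info, order gives the robot as it stands. Calls block until the motion is done:
- arm.movep(position, orientation): joint-space move of the TCP to a pose.
- arm.movel(position, velocity=0.15, frame=None): straight line of the TCP; frame=None keeps the orientation; velocity is the mean speed in m/s.
- arm.move_j(angles): joint-space move.
- effector.let_go() and effector.gripper_close(strength=None): open the fingers fully, or close them until they stop; strength is the grip in N (None keeps the last).
- arm.wait(seconds).
- arm.solve_ik(position, orientation): joint angles nearest the present ones, or None.
- state(): the state.
- read_camera(name): name is "side" or "top" or "wrist"; returns (picture, depth): 400x640x3 uint8, blue, green, red; 400x640 float32, m along the optical axis (not along the pixel's ray), 0 where there is no reading.
- camera_info(name): a dict with "fx", "fy", "cx", "cy" (pixels), "k1" (the pictures are not rectified: a ray, as slopes to the right and down, at radius r is drawn at 1 + k1 r^2 times it, then the intrinsics apply), "origin" and "orientation" of the camera in the world. Camera axes: x right, y down, z forward; pixel columns grow to the right and rows downward; lengths in m; the calibration is good to about 2 mm. A picture is of the moment at which its call begins: read the wrist's pose just before it. camera_info takes no time and is no camera call; for the wrist camera it gives the pose at the moment of the call.
A pose or a line that the arm cannot do raises arm.MotionError and nothing moves.
- order.hand_in(): hands the job in, once; it reports no verdict.
The state is a dict: "t": time; "q": joint angles; "joint_velocities": joint speeds; "joint_torque": joint torques, N m; "tool_pos": TCP position; "ee_rot": TCP orientation; "force": force on the tool from outside, world axes, zero at the start; "torque": the same for the moment, N m; "grip_width": opening from 0.0 (shut) to 1.0 (fully open).
Only numpy, scipy, OpenCV 4.12 (cv2) and the standard library are available. Lean on these libraries where they do the work, as an engineer would, in place of code of your own. Each camera call takes 0.05 s, during which the arm holds its last target. There are 200 camera calls.

### The job

Pack down the casting pans: lift the set lump of plaster, stick and all, out of the blue-handled pan and push it through the rubbish bin's flap so that it drops in and the flap shuts again. Nest the blue-handled pan in the black-handled one where that stands in the white tray, and the red-handled pan in the blue one, each lowered in gently, sitting flat on the floor of the one below, with the three handles fanned one after another the same way round, about 45 degrees apart. Leave the black-handled pan as it stands and disturb nothing else on the table.

Things in the scene. Friction and masses are not known exactly. Their poses are not given: they have to be found in the camera images.
- pan_large: flared round steel pan, black handle along its own -x. Outside diameter 130 mm at rim, 100 mm at foot; 50 mm high, wall 3 mm, solid flat floor 8 mm thick (a pan nested in it stands 8 mm higher, about 10 mm play all round; handles straight above one another foul). Origin: centre of underside, z up. About 260 g; stands in the white tray, bottom of the nest.
- pan_large_grip (a point): point on the centre line of the black handle, 100 mm from the pan's axis, 60 mm above its underside. The handle leaves the wall just under the rim, rises outwards at 0.38 rad and ends 105 mm beyond the rim: 20 mm of thin strap, then a flat-sided grip 16 mm wide, 14 mm thick. Pinched firmly (30 N or more) from above across its width it carries the pan level. Axes as the pan's.
- pan_medium: flared round steel pan, blue handle along its own -x. Outside diameter 108 mm at rim, 78 mm at foot; 50 mm high, wall 3 mm, solid flat floor 8 mm thick (a pan nested in it stands 8 mm higher, about 10 mm play all round; handles straight above one another foul). Origin: centre of underside, z up. About 210 g; a plaster lump with a stick stands loose in it.
- pan_medium_grip (a point): point on the centre line of the blue handle, 100 mm from the pan's axis, 64 mm above its underside. The handle leaves the wall just under the rim, rises outwards at 0.38 rad and ends 105 mm beyond the rim: 20 mm of thin strap, then a flat-sided grip 16 mm wide, 14 mm thick. Pinched firmly (30 N or more) from above across its width it carries the pan level. Axes as the pan's.
- pan_small: flared round steel pan, red handle along its own -x. Outside diameter 86 mm at rim, 56 mm at foot; 50 mm high, wall 3 mm, solid flat floor 8 mm thick (a pan nested in it stands 8 mm higher, about 10 mm play all round; handles straight above one another foul). Origin: centre of underside, z up. About 160 g; empty.
- pan_small_grip (a point): point on the centre line of the red handle, 100 mm from the pan's axis, 69 mm above its underside. The handle leaves the wall just under the rim, rises outwards at 0.38 rad and ends 105 mm beyond the rim: 20 mm of thin strap, then a flat-sided grip 16 mm wide, 14 mm thick. Pinched firmly (30 N or more) from above across its width it carries the pan level. Axes as the pan's.
- plug: lump of set plaster, 42 mm across and 27 mm high, with a flat wooden stirring stick set upright in its middle; stick 18 mm (along own x) by 8 mm (along own y), its top 96 mm above the underside. Mass about 110 g. Origin: centre of the underside; z up. It stands loose on the inside floor of the medium pan (floor 8 mm above that pan's underside), not stuck to it.
- plug_stick (a point): point on the middle of the stirring stick, 80 mm above the lump's underside, where it can be pinched from above across either width.
- bin: grey table-top rubbish bin with a black lid and an orange push flap, fixed to the table: 170 mm (own x) by 130 mm (own y), 200 mm high, walls 4 mm. Origin: centre of the underside; z up.
- flap_centre (a point): middle of the bin's lid opening, at the level of the lid's top (200 mm). The opening is 100 mm by 100 mm and is filled by the flap, 3 mm thick, hinged along the opening's edge at the bin's own +x; the flap's opposite edge (towards own -x) swings down into the bin. Axes as the bin's.
- flap (a joint): angle of the bin's sprung flap, rad: 0 = shut (level), grows to 1.45 as it is pushed down. The spring is light (about 0.02 N m when shut, 0.035 N m wide open): 1 to 3 N pressed on the flap opens it, and it shuts by itself when nothing holds it down.
- tray: white shallow kit tray fixed to the table, 290 mm (own x) by 230 mm (own y) outside, walls 36 mm high, floor 5 mm thick. Origin: centre of the underside; z up. The large pan stands in its far half with the handle towards the tray's -x end; the spray bottle and the low pot stand in its near half, one on either side of the handle.
- spray: bystander in the tray: tall white spray bottle with a blue trigger head, 44 mm across, 150 mm high, head reaching 38 mm from its axis along own -x, at the height of the handles and above. Origin: centre of the underside.
- pot: bystander in the tray: low white pot with a yellow lid, 56 mm across, 32 mm high (lower than all the handles). Origin: centre of the underside.
- torch: bystander: black torch standing on its lens, 42 mm across at the foot, 28 mm across above, 140 mm high. Origin: centre of the underside.
- tape: bystander: roll of amber packing tape lying flat, 100 mm across, 48 mm high. Origin: centre of the underside.
- scale: bystander: white L-shaped photo scale lying flat, 5 mm thick; long arm 150 mm along own x, short arm 80 mm. Origin: middle of the long arm's underside.
- marker_tent: bystander: blank yellow plastic tent marker, 50 by 66 mm, 62 mm high. Origin: centre of the underside.
- brush: bystander: small brush lying on the table, 160 mm long along own x, 20 mm high. Origin: middle of its underside.
Not all that is in view belongs to the job. There is more than one size of the plug; the one meant has the size given above.

How it is judged:
At the end, for the whole second after the job is handed in: Lump in the bin, flap under 0.08 rad. Each pan on the floor of the one below (axes within 14 mm, undersides 4-12 mm apart, tilt under 0.07), at rest; neighbouring handles about 25-70 degrees apart, outer two over 47. Large pan and its handle moved under 40 mm, bystanders under 30 mm (horizontal distance between pan_medium and pan_large below 0.014 m and z of pan_medium in the frame of pan_large between 0.004 and 0.012 m and angle between each of pan_medium, pan_small, pan_large's own z axis and vertical below 0.07 rad and horizontal distance between pan_small and pan_medium below 0.014 m and z of pan_small in the frame of pan_medium between 0.004 and 0.012 m and distance of each of pan_large, pan_large_grip from where it was at the start of the episode below 0.04 m and horizontal distance between pan_large_grip and pan_medium_grip between 0.042 and 0.115 m and horizontal distance between pan_medium_grip and pan_small_grip between 0.042 and 0.115 m and horizontal distance between pan_large_grip and pan_small_grip above 0.08 m and x of plug in the frame of bin between -0.085 and 0.085 m and y of plug in the frame of bin between -0.065 and 0.065 m and z of plug in the frame of bin below 0.12 m and value of joint flap below 0.08 rad and linear speed of each of pan_small, pan_medium, pan_large below 0.02 m/s and distance of each of spray, pot, torch, tape, scale, marker_tent, brush from where it was at the start of the episode below 0.03 m); the robot touches nothing.
It fails at once if a bystander is pushed more than 40 mm or knocked over (distance of any of spray, pot, torch, tape, scale, marker_tent, brush from where it was at the start of the episode above 0.04 m or angle between any of spray, pot, torch, tape, scale, marker_tent, brush's own z axis and vertical above 0.5 rad).
It fails at once if a pan is dropped into the one below (faster than 0.5 m/s as it goes in) ((horizontal distance between pan_medium and pan_large below 0.03 m and z of pan_medium in the frame of pan_large between 0.006 and 0.045 m and linear speed of pan_medium above 0.5 m/s) or (horizontal distance between pan_small and pan_medium below 0.03 m and z of pan_small in the frame of pan_medium between 0.006 and 0.045 m and linear speed of pan_small above 0.5 m/s)).
It also fails if it takes over 72 s, if anything falls off the work surface, if the arm or the gripper's body presses on something with over 40 N, if the wrist force passes 120 N, or if a joint passes its speed limit or range.

## Working session

There is one attempt and no reset: what is moved stays moved. The work goes in short steps, each a Python script; the robot and the scene stay as the last script left them, time stands still between calls to the robot, and variables do not carry over. Pictures are saved under pics/ and viewed, about 8 in all and at most 12, crops included, and the job is handed in when it is done.

```bash
ls; mkdir -p pics; python3 - <<'E'
from station import *
import cv2,numpy as np
print(arm.grip_point_offset, state())
for n in("top","side"):
    p,d=read_camera(n); cv2.imwrite(f"pics/{n}0.png",p); np.save(f"{n}0.npy",d); print(n,camera_info(n),(d>0).mean())
print(camera_info("wrist"))
E
```

```text
pics
0.0188 {'t': 0.0, 'q': array([ 1.02958531e+00,  1.31182663e-01,  1.48928120e+00,  2.88498035e-05,
        1.52298701e+00, -8.53825380e-02]), 'joint_velocities': array([ 1.35806868e-03, -1.83409743e-03,  2.65671233e-05,  2.40391124e-03,
        1.92232350e-03,  1.50012293e-03]), 'joint_torque': array([ 4.77440146e-03, -5.59823227e+01, -4.91779232e+01,  7.75519735e-02,
        3.52216687e-02, -5.76248203e-05]), 'tool_pos': array([0.26378992, 0.53826708, 0.21757355]), 'ee_rot': array([-3.13974365e+00, -1.87176671e-04,  2.68576259e+00]), 'force': array([-0.25364221, -0.58156709, -0.81550942]), 'torque': array([0.00759428, 0.01447181, 0.01194648]), 'grip_width': 1.0010990275132068}
top {'fx': 464.4819935464299, 'fy': 464.4819935464299, 'cx': 329.2758235334907, 'cy': 191.22585330421398, 'k1': -0.07546593729780278, 'origin': array([0.440682  , 0.05901073, 1.36014472]), 'orientation': array([-3.04981536, -0.00911496, -1.55810209])} 0.9961796875
side {'fx': 480.75401132645095, 'fy': 480.75401132645095, 'cx': 319.7136508724582, 'cy': 204.39487058519884, 'k1': -0.08521248188910976, 'origin': array([0.2614528 , 1.15391996, 0.84983781]), 'orientation': array([-2.13193418,  0.02223972, -2.88999211])} 0.99561328125
{'fx': 300.02534869599197, 'fy': 300.02534869599197, 'cx': 318.11622983828835, 'cy': 203.48461665998883, 'k1': -0.0116434202978593, 'origin': array([0.19795051, 0.57241869, 0.38366167]), 'orientation': array([2.87519708e+00, 2.29093346e-03, 1.11447039e+00])}
```

View pics/top0.png

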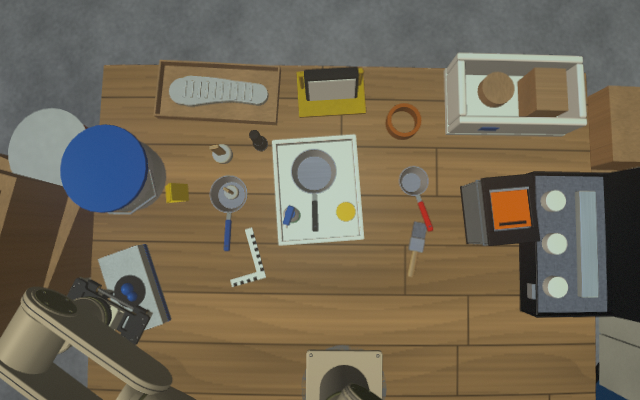

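View pics/side0.png

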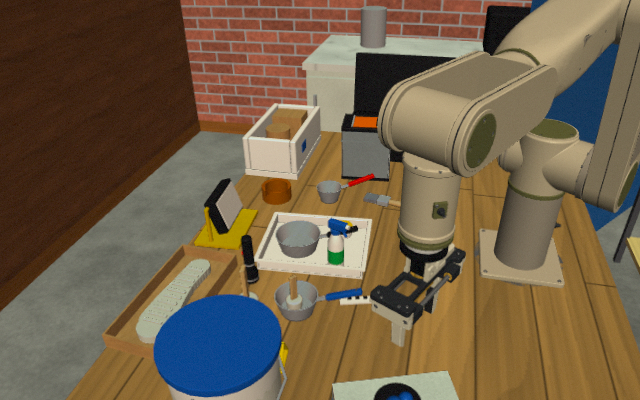

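Top view: the plug candidates are the stick-and-lump in the blue pan at about (230,192) and a second one standing on the table at (222,153). I choose the one in the pan. Other positions in the top view:
- Pans: blue at (229,195), black at (314,172), red at (413,180).
- Bin flap at (511,210).
- Spray (289,215), on the +y side of the black handle. Pot (346,211), on the −y side. So the fan has to go over the low pot.
- Torch (258,140).

I'll measure from here and crop close on the plug.

```bash
cat > h.py <<'E'
import cv2,numpy as np
from scipy.spatial.transform import Rotation as R
def rays(ci,uv):
    K=np.array([[ci['fx'],0,ci['cx']],[0,ci['fy'],ci['cy']],[0,0,1]])
    uv=np.asarray(uv,float).reshape(-1,1,2)
    n=cv2.undistortPoints(uv,K,np.array([ci['k1'],0,0,0.]))[:,0]
    return np.c_[n,np.ones(len(n))]@R.from_euler('xyz',ci['orientation']).as_matrix().T
def plane(ci,uv,z):
    r=rays(ci,uv); o=np.array(ci['origin']); return o+r*((z-o[2])/r[:,2])[:,None]
def cloud(ci,d):
    v,u=np.mgrid[:400,:640]
    return (np.array(ci['origin'])+rays(ci,np.c_[u.ravel(),v.ravel()])*d.reshape(-1,1)).reshape(400,640,3)
def circ(p):  # robust circle fit to xy
    from scipy.optimize import least_squares
    p=p[:,:2]; s=least_squares(lambda q:np.hypot(*(p-q[:2]).T)-q[2],[*p.mean(0),.05],loss='soft_l1',f_scale=.002); return s.x
E
python3 - <<'E'
from h import *
from station import camera_info
ci=camera_info("top"); im=cv2.imread("pics/top0.png"); P=cloud(ci,np.load("top0.npy")); hsv=cv2.cvtColor(im,cv2.COLOR_BGR2HSV)
for n,(u,v,r,z) in dict(med=(229,194,24,.05),small=(413,180,20,.05),large=(314,172,28,.055)).items():
    w=P[v-r:v+r,u-r:u+r].reshape(-1,3); s=w[(abs(w[:,2]-z)<.006)]; print(n,len(s),circ(s),np.median(s[:,2]))
def comp(n,m,box):
    x0,y0,x1,y1=box; k=np.zeros(m.shape,bool); k[y0:y1,x0:x1]=True; q=P[m&k]
    if len(q): print(n,len(q),'c',q.mean(0).round(3),'min',q.min(0).round(3),'max',q.max(0).round(3)); 
    return q
H,S,V=hsv[...,0],hsv[...,1],hsv[...,2]
def ax(n,q):
    c=q[:,:2].mean(0); w,e=np.linalg.eigh(np.cov((q[:,:2]-c).T)); print('  axis deg',np.degrees(np.arctan2(e[1,1],e[0,1])))
ax('b',comp('blueh',(H>100)&(H<130)&(S>120),(215,210,240,255)))
ax('r',comp('redh',((H<6)|(H>174))&(S>150),(412,195,438,235)))
ax('k',comp('blackh',(V<60)&(P[...,2]>.045),(306,190,322,235)))
comp('spray',(P[...,2]>.06),(278,200,300,228)); comp('spraytop',(P[...,2]>.11),(278,200,300,228))
comp('pot',(H>20)&(H<35)&(S>150),(332,198,358,224)); comp('torch',P[...,2]>.1,(245,120,272,155))
q=comp('flap',(H>5)&(H<20)&(S>200),(480,180,540,240)); print(cv2.minAreaRect(q[:,:2].astype(np.float32)*1000))
comp('lid',(abs(P[...,2]-.2)<.01),(455,170,545,250)); comp('stick',P[...,2]>.075,(218,180,242,206)); comp('decoy',P[...,2]>.05,(205,140,236,168))
comp('tray',(abs(P[...,2]-.036)<.005)&(S<60),(265,125,370,250))
comp('stove',P[...,2]>.205,(515,165,620,320))
comp('tape',P[...,2]>.03,(380,95,428,145));comp('box',P[...,2]>.03,(435,40,590,140));comp('scaleish',P[...,2]>.03,(155,170,195,210))
cv2.imwrite("pics/crop1.png",cv2.resize(im[120:260,180:460],None,fx=2.8,fy=2.8,interpolation=cv2.INTER_CUBIC))
E
```

```text
med 195 [0.54930721 0.33552006 0.05198328] 0.048865247957271096
small 156 [ 0.5938046  -0.19052178  0.04022657] 0.04877253356124234
large 243 [0.61691521 0.09378565 0.06261553] 0.054171534392503995
blueh 112 c [0.437 0.329 0.077] min [0.396 0.322 0.057] max [0.476 0.336 0.096]
  axis deg -176.32225601693978
redh 161 c [ 0.494 -0.218  0.075] min [ 0.455 -0.252 -0.004] max [ 0.535 -0.203  0.097]
  axis deg -164.750411656732
  axis deg nan
spray 266 c [0.488 0.151 0.131] min [0.457 0.132 0.061] max [0.513 0.175 0.162]
spraytop 178 c [0.486 0.154 0.15 ] min [0.457 0.14  0.111] max [0.512 0.169 0.162]
pot 263 c [0.506 0.002 0.042] min [ 0.441 -0.023  0.029] max [0.532 0.059 1.36 ]
torch 118 c [0.692 0.245 0.175] min [0.441 0.059 0.1  ] max [0.716 0.266 1.36 ]
flap 1200 c [ 0.511 -0.411  0.2  ] min [ 0.441 -0.464  0.188] max [0.558 0.059 1.36 ]
((488.6206359863281, -199.83795166015625), (91.80134582519531, 524.4948120117188), 5.489144325256348)
lid 3471 c [ 0.509 -0.41   0.199] min [ 0.417 -0.486  0.19 ] max [ 0.599 -0.337  0.206]
stick 31 c [0.541 0.295 0.261] min [0.441 0.059 0.08 ] max [0.564 0.339 1.36 ]
decoy 117 c [0.652 0.34  0.191] min [0.441 0.059 0.051] max [0.678 0.375 1.36 ]
tray 1597 c [0.574 0.085 0.036] min [ 0.408 -0.049  0.031] max [0.728 0.237 0.041]
stove 61 c [0.446 0.025 1.284] min [ 0.431 -0.473  0.205] max [0.59  0.059 1.36 ]
tape 478 c [ 0.766 -0.16   0.071] min [ 0.441 -0.213  0.03 ] max [0.823 0.059 1.36 ]
box 9586 c [ 0.835 -0.472  0.132] min [ 0.441 -0.657  0.03 ] max [0.944 0.059 1.36 ]
scaleish 424 c [0.564 0.502 0.078] min [0.441 0.059 0.03 ] max [0.618 0.549 1.36 ]<stdin>:12: RuntimeWarning: Mean of empty slice.
  ret = um.true_divide(
  avg = a.mean(axis, **keepdims_kw)
<stdin>:12: RuntimeWarning: Degrees of freedom <= 0 for slice
  c *= np.true_divide(1, fact)
  c *= np.true_divide(1, fact)
```

View pics/crop1.png

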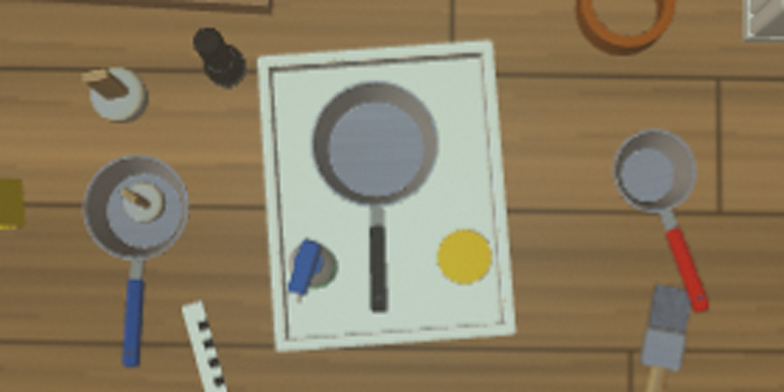

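The lump in the blue pan is about 41 mm across and the one on the table about 58 mm, so the pan one, at crop (143,203), is the right plug. Next I'll rerun with bad depth pixels filtered out and take a wrist look above the pan.

```bash
python3 - <<'E'
from h import *
from station import *
ci=camera_info("top"); im=cv2.imread("pics/top0.png"); D=np.load("top0.npy"); P=cloud(ci,D); P[D==0]=-9; hsv=cv2.cvtColor(im,cv2.COLOR_BGR2HSV)
H,S,V=hsv[...,0],hsv[...,1],hsv[...,2]
def comp(n,m,box):
    x0,y0,x1,y1=box; q=P[y0:y1,x0:x1][m[y0:y1,x0:x1]]; q=q[q[:,2]>-1]
    print(n,len(q),'med',np.median(q,0).round(3),'min',q.min(0).round(3),'max',q.max(0).round(3)); return q
q=comp('blackh',(V<75)&(S<80)&(P[...,2]>.03),(306,196,322,235)); print(np.polyfit(q[:,0],q[:,1],1),np.polyfit(q[:,0],q[:,2],1))
q=comp('blueh',(H>100)&(H<130)&(S>120),(215,210,240,255)); q=q[abs(q[:,2]-.077)<.03]; print(np.polyfit(q[:,0],q[:,1],1))
q=comp('redh',((H<6)|(H>174))&(S>150)&(P[...,2]>.05),(412,195,438,235)); print(np.polyfit(q[:,0],q[:,1],1))
comp('spray',(P[...,2]>.06),(278,200,300,228)); comp('spraylow',(P[...,2]>.06)&(P[...,2]<.12),(278,200,300,228))
comp('pot',(H>20)&(H<35)&(S>150),(332,198,358,224)); comp('torch',P[...,2]>.1,(245,120,272,155))
q=comp('flap',(H>5)&(H<20)&(S>200),(480,180,540,240)); print(cv2.minAreaRect(q[:,:2].astype(np.float32)*1000))
q=comp('lid',(abs(P[...,2]-.2)<.006),(455,170,521,250));print(cv2.minAreaRect(q[:,:2].astype(np.float32)*1000))
comp('stick',P[...,2]>.075,(218,180,242,206)); comp('lump',(abs(P[...,2]-.035)<.006),(222,184,242,206))
comp('decoy',P[...,2]>.05,(205,140,236,168)); comp('stove',P[...,2]>.17,(524,165,600,320))
arm.movep([.56,.335,.26],[np.pi,0,np.pi/2]); print(state()['t'],state()['q'])
c=camera_info('wrist'); p,d=read_camera('wrist'); print(c)
cv2.imwrite("pics/w1.png",p); np.save("w1.npy",d)
E
```

```text
blackh 120 med [0.492 0.089 0.081] min [0.451 0.084 0.063] max [0.532 0.096 0.101]
[0.0367313  0.07078937] [-0.40513572  0.28148654]
blueh 112 med [0.438 0.329 0.076] min [0.396 0.322 0.057] max [0.476 0.336 0.096]
[0.06296143 0.30189901]
redh 156 med [ 0.493 -0.218  0.077] min [ 0.455 -0.234  0.056] max [ 0.534 -0.203  0.097]
[ 0.26400854 -0.34811577]
spray 266 med [0.488 0.151 0.151] min [0.457 0.132 0.061] max [0.513 0.175 0.162]
spraylow 92 med [0.491 0.141 0.095] min [0.472 0.132 0.061] max [0.513 0.175 0.115]
pot 262 med [0.507 0.003 0.037] min [ 0.481 -0.023  0.029] max [0.532 0.026 0.045]
torch 114 med [0.7   0.252 0.138] min [0.689 0.239 0.1  ] max [0.716 0.266 0.145]
flap 1197 med [ 0.511 -0.411  0.197] min [ 0.46  -0.464  0.188] max [ 0.558 -0.363  0.205]
((509.0989685058594, -412.9366760253906), (91.80134582519531, 96.33393859863281), 5.489144325256348)
lid 2317 med [ 0.511 -0.39   0.199] min [ 0.417 -0.439  0.194] max [ 0.596 -0.337  0.206]
((506.6287536621094, -394.29290771484375), (173.5677032470703, 103.71053314208984), 5.106268882751465)
stick 27 med [0.556 0.33  0.101] min [0.55  0.323 0.08 ] max [0.564 0.339 0.106]
lump 119 med [0.557 0.329 0.034] min [0.52  0.3   0.029] max [0.577 0.351 0.041]
decoy 109 med [0.667 0.36  0.112] min [0.662 0.35  0.051] max [0.678 0.375 0.137]
stove 838 med [ 0.502 -0.462  0.199] min [ 0.425 -0.486  0.19 ] max [ 0.599 -0.444  0.206]
1.4583 [4.62292999e-01 2.60038578e-01 1.26737354e+00 4.81004711e-04
 1.61461497e+00 4.60036950e-01]
{'fx': 300.02534869599197, 'fy': 300.02534869599197, 'cx': 318.11622983828835, 'cy': 203.48461665998883, 'k1': -0.0116434202978593, 'origin': array([0.55873439, 0.41084788, 0.42576914]), 'orientation': array([2.87433356e+00, 1.58291444e-03, 1.78591036e-03])}
```

View pics/w1.png

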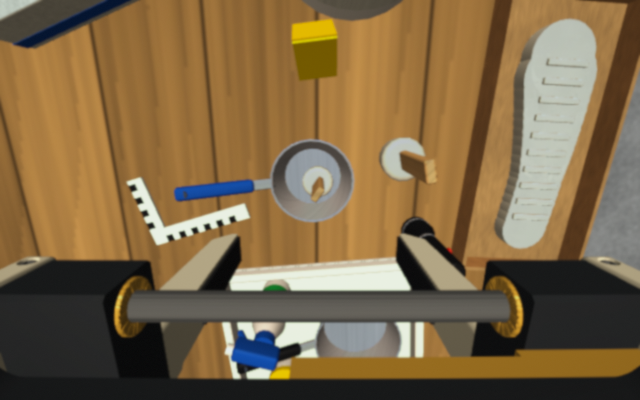

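The wrist view shows the blue pan at (313,180) with the lump at (318,180) and the stick leaning towards (317,195). The big decoy is at (405,160). I'll get the stick's position and yaw from a depth crop.

```bash
python3 - <<'E'
from h import *
ci={'fx': 300.02534869599197, 'fy': 300.02534869599197, 'cx': 318.11622983828835, 'cy': 203.48461665998883, 'k1': -0.0116434202978593, 'origin': [0.55873439, 0.41084788, 0.42576914], 'orientation': [2.87433356e+00, 1.58291444e-03, 1.78591036e-03]}
im=cv2.imread("pics/w1.png"); P=cloud(ci,np.load("w1.npy")); w=P[165:210,300:340].reshape(-1,3)
s=w[w[:,2]>.096]; print(len(s),s.mean(0)); print(s.round(4))
t=w[w[:,2]>.05]; print(len(t),t.mean(0))
l=w[abs(w[:,2]-.035)<.004]; print('lump',len(l),circ(l))
w=P[130:230,260:365].reshape(-1,3); r=w[abs(w[:,2]-.05)<.003]; print('pan',len(r),circ(r))
h=cv2.cvtColor(im,cv2.COLOR_BGR2HSV); m=(h[...,0]>100)&(h[...,0]<130)&(h[...,1]>120); q=P[170:210,165:265][m[170:210,165:265]]; print(np.polyfit(q[:,0],q[:,1],1),np.polyfit(q[:,0],q[:,2],1),q.mean(0))
cv2.imwrite("pics/c2.png",cv2.resize(im[130:230,250:370],None,fx=6,fy=6,interpolation=cv2.INTER_CUBIC))
E
```

```text
132 [0.5577232  0.33896017 0.12506443]
[[0.5587 0.4108 0.4258]
 [0.5587 0.4108 0.4258]
 [0.5587 0.4108 0.4258]
 [0.5587 0.4108 0.4258]
 [0.5593 0.3414 0.0985]
 [0.5604 0.3415 0.0989]
 [0.5582 0.3406 0.1002]
 [0.5593 0.341  0.102 ]
 [0.5604 0.3409 0.1014]
 [0.5615 0.341  0.1019]
 [0.5627 0.3402 0.0981]
 [0.5571 0.3388 0.0969]
 [0.5582 0.3399 0.102 ]
 [0.5593 0.3402 0.1033]
 [0.5604 0.3402 0.1035]
 [0.5615 0.3401 0.103 ]
 [0.5626 0.3401 0.1028]
 [0.5638 0.3397 0.101 ]
 [0.5587 0.4108 0.4258]
 [0.556  0.3375 0.0961]
 [0.5571 0.3388 0.1022]
 [0.5582 0.3392 0.1038]
 [0.5587 0.4108 0.4258]
 [0.5604 0.3393 0.1041]
 [0.5615 0.339  0.103 ]
 [0.5626 0.3392 0.104 ]
 [0.5637 0.3389 0.1025]
 [0.5649 0.3384 0.1003]
 [0.556  0.3374 0.1007]
 [0.5571 0.338  0.1036]
 [0.5582 0.3382 0.1044]
 [0.5593 0.3383 0.1047]
 [0.5604 0.3382 0.1045]
 [0.5615 0.338  0.1037]
 [0.5626 0.3379 0.103 ]
 [0.5637 0.338  0.1035]
 [0.5649 0.3376 0.1019]
 [0.5549 0.3358 0.0988]
 [0.556  0.3368 0.1033]
 [0.5571 0.337  0.1039]
 [0.5582 0.3371 0.1047]
 [0.5593 0.337  0.1042]
 [0.5604 0.3371 0.1044]
 [0.5615 0.337  0.1043]
 [0.5
[... 1618 characters left out ...]
 0.1031]
 [0.5582 0.3288 0.103 ]
 [0.5594 0.3289 0.1034]
 [0.5504 0.3271 0.101 ]
 [0.5516 0.328  0.1044]
 [0.5527 0.328  0.1046]
 [0.5538 0.3279 0.1043]
 [0.5549 0.3281 0.1046]
 [0.556  0.3274 0.1019]
 [0.5571 0.3279 0.104 ]
 [0.5582 0.3277 0.1034]
 [0.5515 0.3262 0.1019]
 [0.5527 0.3266 0.1037]
 [0.5538 0.3263 0.1024]
 [0.5549 0.3266 0.1036]
 [0.556  0.3268 0.1042]
 [0.5571 0.3263 0.1025]
 [0.5538 0.3254 0.1031]
 [0.5549 0.3254 0.1034]
 [0.556  0.3253 0.1027]
 [0.5587 0.4108 0.4258]]
225 [0.55776392 0.33836968 0.1042401 ]
lump 559 [0.55859702 0.33031544 0.0164844 ]
pan 835 [0.54988378 0.33674211 0.05193946]
[0.07730145 0.29899721] [-0.21832144  0.17337454] [0.43459318 0.33259189 0.07849353]
```

View pics/c2.png

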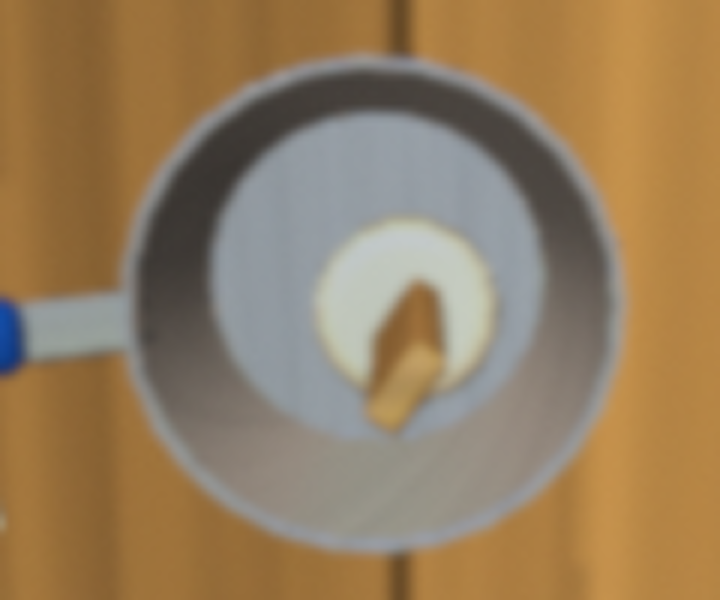

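```bash
python3 - <<'E'
from h import *
from station import *
y=np.radians(56)
arm.movep([.5577,.334,.15],[np.pi,0,y]); arm.movel([.5577,.334,.072],velocity=.1)
effector.gripper_close(25); s=state(); print(s['t'],s['grip_width'],s['tool_pos'],s['force'])
arm.movel([.5577,.334,.31],velocity=.25); s=state(); print(s['grip_width'],s['force'])
arm.movep([.44,-.41,.31],[np.pi,0,np.radians(5)]); s=state(); print(s['t'],s['q'],s['grip_width'])
c=camera_info('wrist'); p,d=read_camera('wrist'); np.save('w2.npy',d); cv2.imwrite("pics/w2.png",p); print(c)
E
```

```text
4.3417 0.08195857886712617 [0.5575446  0.33390991 0.071792  ] [ 0.88374839  0.2128822  -1.34644327]
0.08529035607655572 [-0.01989164  0.79028439 -2.14857563]
8.1 [-8.33966600e-01  1.15209935e-01  1.33986536e+00  2.54121373e-04
  1.68649140e+00  6.48237070e-01] 0.08357723623452532
{'fx': 300.02534869599197, 'fy': 300.02534869599197, 'cx': 318.11622983828835, 'cy': 203.48461665998883, 'k1': -0.0116434202978593, 'origin': array([ 0.51321758, -0.40123549,  0.47598132]), 'orientation': array([ 2.87350346e+00, -2.89492152e-05, -1.48270974e+00])}
```

View pics/w2.png

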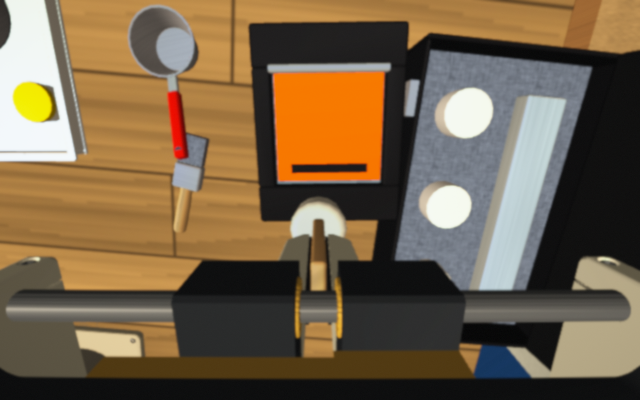

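The flap's corners are at about (273,70), (384,70), (382,183) and (278,184). The hinge rod is on the world +x side (row 68), so the free edge is on the −x side (row 183). The lump is held, at (317,215).

```bash
python3 - <<'E'
from h import *
from station import *
c=camera_info('wrist'); P=cloud(c,np.load('w2.npy'))
q=plane(c,[(273,70),(384,70),(382,183),(278,184)],.2); ctr=q.mean(0); print(q.round(3),ctr)
print('lid z',np.median(P[30:60,270:390,2]),np.median(P[190:196,270:290,2]),'rod',P[64:72,280:380,2].max())
L=P[190:235,290:345].reshape(-1,3); L=L[(L[:,2]>.2)&(L[:,2]<.30)]; print('lump',np.median(L,0))
u=(q[0]+q[1]-q[2]-q[3])/2; u/=np.linalg.norm(u); print('bin x deg',np.degrees(np.arctan2(u[1],u[0])))
t=ctr-.018*u
arm.movel([t[0],t[1],.30],velocity=.2)
arm.movel([t[0],t[1],.205],velocity=.08); s=state(); print(s['t'],s['force'],s['grip_width'],s['tool_pos'])
effector.let_go(); arm.wait(.3); print(state()['force'],state()['grip_width'])
arm.movel([t[0],t[1],.31],velocity=.25)
arm.movel([t[0]-.08,t[1],.31],velocity=.25)
c=camera_info('wrist'); p,d=read_camera('wrist'); np.save('w3.npy',d); cv2.imwrite("pics/w3.png",p)
P3=cloud(c,d); m=plane(c,[(325,125)],.2); print(state()['t'])
h=cv2.cvtColor(p,cv2.COLOR_BGR2HSV); k=(h[...,0]>5)&(h[...,0]<20)&(h[...,1]>200)&(np.mgrid[:400,:640][0]<240); Q=P3[k]; Q=Q[np.hypot(*(Q[:,:2]-ctr[:2]).T)<.09]; print('flap px',k.sum(),np.percentile(Q[:,2],[1,10,50,90]))
E
```

```text
[[ 0.552 -0.359  0.2  ]
 [ 0.56  -0.453  0.2  ]
 [ 0.463 -0.466  0.2  ]
 [ 0.453 -0.369  0.2  ]] [ 0.50698274 -0.41183852  0.2       ]
lid z 0.19983429452592016 0.20001542759210766 rod 0.4759707647612988
lump [ 0.44680023 -0.4063573   0.27243587]
bin x deg 6.366233732578238
9.8833 [-0.35851218  0.22410934 -1.62343432] 0.08333236537325488 [ 0.48936454 -0.4141249   0.20580006]
[-0.3083148  -0.01211106 -0.47925805] 0.999196008946016
12.65
flap px 11995 [0.19563075 0.19643907 0.19738338 0.19836131]
```

View pics/w3.png

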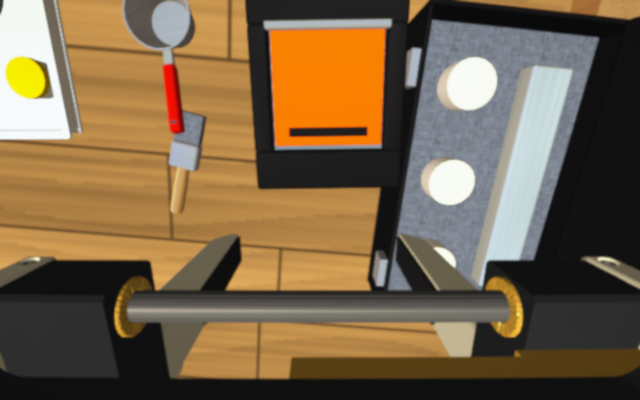

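The lump has gone in, and the orange flap is level: depth gives 0.197 m over its whole face and its shut outline spans (270–385, 30–150). Next is the blue pan.

```bash
cat >> h.py <<'E'
def carry(src,a0,src_z,dst,a1,dst_z,grip_h,r=.110,Zc=.26):
    """pan axis src (xy), handle dir a0 deg -> axis dst, handle dir a1; *_z underside heights; grip_h = height of handle line at r"""
    from station import arm,effector,state
    off=grip_h-.0188
    pt=lambda c,a:np.array(c)+r*np.array([np.cos(np.radians(a)),np.sin(np.radians(a))])
    s,t=pt(src,a0),pt(dst,a1); o=lambda a:[np.pi,0,np.radians(a-180)]
    arm.movep([*s,Zc-.06],o(a0)); arm.movel([*s,src_z+off],velocity=.12)
    effector.gripper_close(55); print('grip',state()['grip_width'],state()['tool_pos'],state()['t'])
    arm.movel([*s,Zc],velocity=.2); print('lifted',state()['grip_width'],state()['force'])
    arm.movep([*t,Zc],o(a1)); arm.movel([*t,dst_z+off+.06],velocity=.2)
    arm.movel([*t,dst_z+off+.008],velocity=.06); arm.wait(.2); f0=state()['force']; print('base',f0,state()['t'])
E
python3 - <<'E'
from h import *
from station import *
carry((.5498,.3363),183.6,0,(.617,.0937),235,.013,.068)
c=camera_info('top'); p,d=read_camera('top'); cv2.imwrite('pics/t2.png',cv2.resize(p[120:260,180:460],None,fx=2.8,fy=2.8,interpolation=cv2.INTER_CUBIC)); np.save('t2.npy',d)
c=camera_info('wrist'); p,d=read_camera('wrist'); cv2.imwrite('pics/w4.png',p); np.save('w4.npy',d)
E
python3 -c "
import cv2,numpy as np
a=cv2.imread('pics/t2.png');b=cv2.imread('pics/w4.png');cv2.imwrite('pics/tw.png',np.vstack([cv2.resize(a,(560,280)),cv2.resize(b[:,:],(560,320))[:320]]))"
```

```text
grip 0.16589992553896984 [0.44000803 0.32930094 0.04918384] 17.9
lifted 0.16566673617310784 [ 0.16107368 -0.1952864  -2.80378463]
base [ 0.73649756  0.76354425 -2.91652406] 22.525
```

View pics/tw.png

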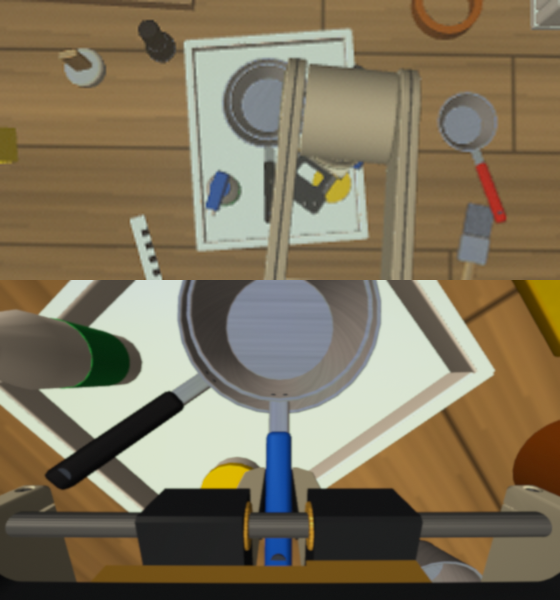

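The blue pan hangs concentric inside the black one (rims both centred at about (279,325) in the lower half). The handles are fanned over the pot and clear of the spray. I'll lower it until it touches, then release.

```bash
cat >> h.py <<'E'
def settle(dst_z,grip_h,a1,lift=.2):
    from station import arm,effector,state
    off=grip_h-.0188; p=state()['tool_pos'].copy(); f0=state()['force'][2]
    for dz in np.arange(.006,-.0061,-.0015):
        p[2]=dst_z+off+dz; arm.movel(p,velocity=.03); f=state()['force'][2]
        if f-f0>2.0: break
    print('touch dz',dz,'dF',f-f0,state()['t'])
    effector.let_go(); arm.wait(.2); p[2]=lift; arm.movel(p,velocity=.15); print(state()['t'],state()['force'])
E
python3 - <<'E'
from h import *
from station import *
settle(.013,.068,235)
c=camera_info('wrist'); p,d=read_camera('wrist'); cv2.imwrite('pics/w5.png',p); np.save('w5.npy',d); print(c)
P=cloud(c,d); 
w=P[:260].reshape(-1,3); w=w[(np.hypot(*(w[:,:2]-[.617,.0937]).T)<.075)]
h,e=np.histogram(w[:,2],np.arange(0,.08,.002)); print([(round(b,3),n) for b,n in zip(e,h) if n>40])
for z,r0,r1 in((.055,.058,.07),(.063,.045,.058)):
    rr=np.hypot(*(w[:,:2]-[.617,.0937]).T); s=w[(abs(w[:,2]-z)<.0025)&(rr>r0)&(rr<r1)]; print(z,len(s),circ(s))
f=w[(np.hypot(*(w[:,:2]-[.617,.0937]).T)<.025)]; A=np.c_[f[:,:2],np.ones(len(f))]; print('floor plane',np.linalg.lstsq(A,f[:,2],rcond=None)[0],np.median(f[:,2]))
E
```

```text
touch dz -0.0014999999999999979 dF 7.857788723958528 24.125
26.6833 [ 0.05323118  0.29363409 -0.22855113]
{'fx': 300.02534869599197, 'fy': 300.02534869599197, 'cx': 318.11622983828835, 'cy': 203.48461665998883, 'k1': -0.0116434202978593, 'origin': array([0.59543592, 0.06517076, 0.36458067]), 'orientation': array([ 2.87255953e+00,  2.35175156e-03, -6.11406453e-01])}
[(np.float64(0.002), np.int64(94)), (np.float64(0.004), np.int64(617)), (np.float64(0.006), np.int64(62)), (np.float64(0.018), np.int64(677)), (np.float64(0.02), np.int64(3536)), (np.float64(0.022), np.int64(473)), (np.float64(0.024), np.int64(177)), (np.float64(0.026), np.int64(217)), (np.float64(0.028), np.int64(189)), (np.float64(0.03), np.int64(239)), (np.float64(0.032), np.int64(278)), (np.float64(0.034), np.int64(291)), (np.float64(0.036), np.int64(337)), (np.float64(0.038), np.int64(357)), (np.float64(0.04), np.int64(387)), (np.float64(0.042), np.int64(471)), (np.float64(0.044), np.int64(535)), (np.float64(0.046), np.int64(665)), (np.float64(0.048), np.int64(696)), (np.float64(0.05), np.int64(679)), (np.float64(0.052), np.int64(937)), (np.float64(0.054), np.int64(1437)), (np.float64(0.056), np.int64(471)), (np.float64(0.058), np.int64(348)), (np.float64(0.06), np.int64(531)), (np.float64(0.062), np.int64(1003)), (np.float64(0.064), np.int64(138)), (np.float64(0.066), np.int64(69)), (np.float64(0.068), np.int64(47))]
0.055 1713 [0.61706358 0.09522751 0.06262096]
0.063 1520 [0.61778453 0.09531566 0.05174408]
floor plane [-0.00225858 -0.00018755  0.0222192 ] 0.020802474904599355
```

View pics/w5.png

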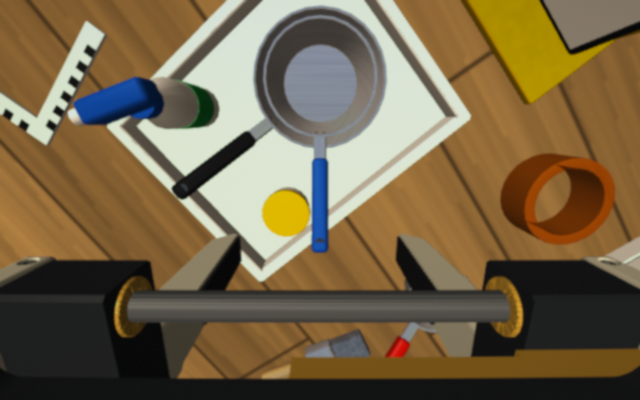

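The blue pan sits flat: its inside floor is at 20.8 mm (21 expected), its tilt is about 0.002 rad, and its axis is within 1 mm of the black pan's. The black pan, spray and pot haven't moved. Now the red pan.

```bash
python3 - <<'E'
from h import *
from station import *
carry((.5938,-.1905),195,0,(.6178,.0948),285,.021,.073)
c=camera_info('wrist'); p,d=read_camera('wrist'); cv2.imwrite('pics/w6.png',p); P=cloud(c,d); w=P[:260].reshape(-1,3); rr=np.hypot(*(w[:,:2]-[.6178,.0948]).T)
for z,r0,r1 in((.079,.032,.046),(.063,.047,.058)):
    s=w[(abs(w[:,2]-z)<.005)&(rr>r0)&(rr<r1)]; print(z,len(s),circ(s))
E
```

```text
grip 0.1687829164738345 [ 0.48757373 -0.21902876  0.05420495] 30.2083
lifted 0.16820326154452175 [-0.48160279  0.09883911 -2.00316082]
base [-1.48538494  0.03799283 -1.59238413] 34.4417
0.079 3221 [0.61816613 0.09654351 0.04014609]
0.063 3349 [0.61812941 0.09538031 0.05120969]
```

View pics/w6.png

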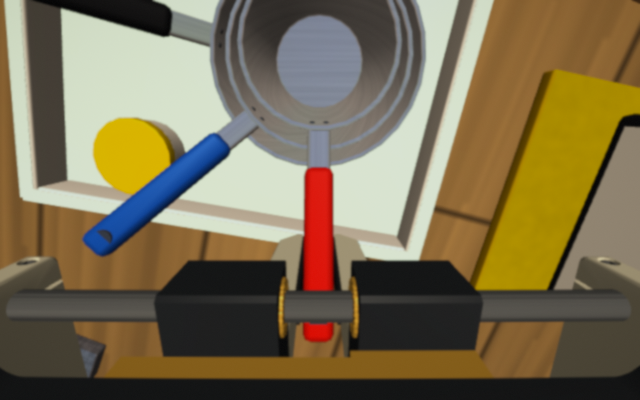

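The red pan hangs concentric within about 1 mm (rim centred at about (318,60)), with the handles fanned evenly. I'll lower and release it, then check.

```bash
python3 - <<'E'
from h import *
from station import *
settle(.021,.073,285,lift=.22)
arm.movep([.45,-.2,.3],[np.pi,0,np.radians(60)])
c=camera_info('top'); p,d=read_camera('top'); cv2.imwrite('pics/t3.png',cv2.resize(p[100:290,150:550],None,fx=2,fy=2,interpolation=cv2.INTER_CUBIC)); P=cloud(c,d); P[d==0]=-9
w=P.reshape(-1,3); rr=np.hypot(*(w[:,:2]-[.6178,.095]).T)
for z,r0,r1 in((.071,.03,.046),(.063,.047,.056),(.055,.057,.07)):
    s=w[(abs(w[:,2]-z)<.004)&(rr>r0)&(rr<r1)]; print(z,len(s),circ(s))
f=w[rr<.02]; A=np.c_[f[:,:2],np.ones(len(f))]; print('floor',np.linalg.lstsq(A,f[:,2],rcond=None)[0],np.median(f[:,2]))
h=cv2.cvtColor(p,cv2.COLOR_BGR2HSV);H,S,V=cv2.split(h)
def med(m,box): x0,y0,x1,y1=box; q=P[y0:y1,x0:x1][m[y0:y1,x0:x1]]; return np.median(q[q[:,2]>-1],0).round(3)
print('spray',med(P[...,2]>.06,(278,200,300,228)),'pot',med((H>20)&(H<35)&(S>150)&(P[...,2]<.045),(332,198,358,224)),'torch',med(P[...,2]>.1,(245,120,272,155)))
k=(H>5)&(H<20)&(S>200); q=P[180:240,480:540][k[180:240,480:540]]; q=q[q[:,2]>-1]; print('flap z',len(q),np.percentile(q[:,2],[2,50,98])); print(state()['t'],state()['tool_pos'])
E
```

```text
touch dz -0.0014999999999999979 dF 6.500357339023189 35.9917
38.6 [ 0.15097307  0.71438985 -0.12395867]
0.071 123 [0.61802944 0.09560306 0.04068448]
0.063 153 [0.61814175 0.09403841 0.05161064]
0.055 168 [0.6173565  0.09372339 0.06242742]
floor [-0.00275742  0.04339252  0.02599962] 0.028727223024740955
spray [0.488 0.151 0.15 ] pot [0.506 0.003 0.037] torch [0.7   0.252 0.138]
flap z 272 [0.19223578 0.19670395 0.20164195]
39.75 [ 0.45054412 -0.19927907  0.29925736]
```

View pics/t3.png

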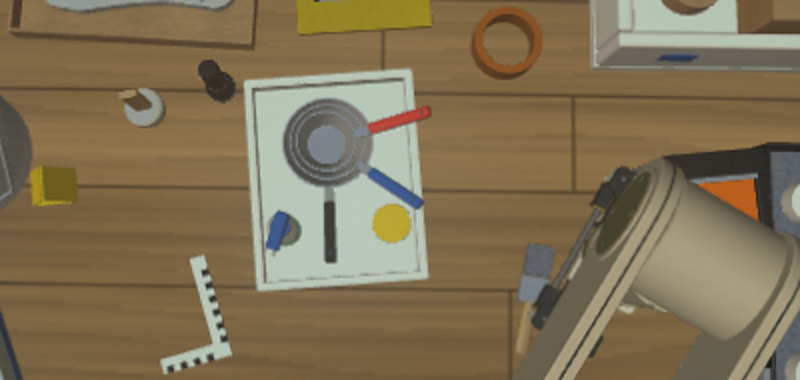

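The nest is seated and concentric: rims are at (327,142), with the handles fanned black, blue, red. The red floor's fitted tilt of 0.043 rad from a few pixels is worth one better check before handing in.

```bash
python3 - <<'E'
from h import *
from station import *
arm.movep([.54,.06,.26],[np.pi,0,np.radians(55)]); arm.wait(.3)
c=camera_info('wrist'); p,d=read_camera('wrist'); P=cloud(c,d); w=P[:250][d[:250]>0]; rr=np.hypot(*(w[:,:2]-[.618,.0955]).T)
def pl(n,m):
    f=w[m]; A=np.c_[f[:,:2]-[.618,.0955],np.ones(len(f))]; print(n,len(f),np.linalg.lstsq(A,f[:,2],rcond=None)[0].round(4))
pl('floor',(rr<.022)&(abs(w[:,2]-.029)<.006))
for z,r in((.071,.0415),(.063,.0525),(.055,.0635)): pl(z,(abs(rr-r)<.0018)&(abs(w[:,2]-z)<.006))
print(state()['t'],state()['force'])
order.hand_in()
E
```

```text
floor 960 [ 0.0001 -0.0025  0.0289]
0.071 522 [-0.0077 -0.0186  0.0702]
0.063 666 [-0.004  -0.0032  0.0626]
0.055 719 [-0.0023  0.0005  0.0546]
41.175 [-0.07020497  0.28379621 -0.08039435]
the job is handed in; nothing more can be done
```

The plaster lump is in the bin, the three pans are nested in the white tray, and the job was handed in at about 41 s of the allowed 72 s.

- **Lump:** I lifted the 42 mm lump out of the blue pan by its stick and pushed it through the flap. I never saw it inside the bin, but the gripper came away empty and the flap was level at about 197 mm in both later depth checks.
- **Nesting:** I lowered the blue and red pans slowly until they touched (6–8 N) before letting go. All three rims lie within about 2 mm of one axis. The blue pan's inside floor was at 20.8 mm and the red pan's at 28.9 mm, against 21 and 29 mm expected.
- **Handles:** they were set out at about 182°, 235° and 285°, roughly 53° and 50° apart, over the low pot and away from the spray bottle. That is a little more than 45°, to keep the gripper clear of the black handle and the spray bottle.
- **Other objects:** the spray bottle, pot, torch and black pan measured within 1 mm of where they started. I only looked over the rest in the last picture: the tape, scale and marker looked undisturbed, but the arm partly hid the brush.

**Disagreeing check:** a coarse top-camera fit gave the red pan's floor a tilt of 0.043 rad. A close wrist-camera check gave 0.003 rad for the floor and about 0.02 rad for the rim, so I take the first figure as noise; all are under the 0.07 limit.

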